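# Clear the hob onto a crowded tray and the chopping board

## Robot

A 6-joint arm with a two-finger parallel gripper is mounted at the origin on a cart in front of the work surface, level with it; the furniture and walls round the work are solid. World frame = base frame: x ahead of the robot, y to its left, z up, the work surface at z = 0. Lengths are in m, angles in rad, forces in N, time in s.
With the tool pointing down it reaches from about 0.25 to 0.775 m from the base axis. Payload 4 kg.
Tool frame: the origin (TCP) lies on the centre line of the jaws, within the pads' length; the fingertips stand 14 mm ahead of it and the grasp point (between the pads) lies 5 mm behind it (robot.tcp_to_tips is the distance from the TCP to the fingertips, in m); z points along the fingers, y is the line along which they close (so a half turn about z gives the same grasp; the last joint's range is limited). The gripper opens to 94 mm and grips with 3 to 60 N. Pads are 16 mm wide; open, the fingers measure 119 mm over their backs; the gripper's body (75 mm by 177 mm) begins 78 mm behind the grasp point.
Start: joints at [1.201, 0.087, 1.371, -0, 1.684, -0.103], TCP at [0.145, 0.531, 0.22] pointing down, gripper open.
Joint ranges: [-3.1, 3.1], [-0.76, 2.03], [0.27, 2.55], [-1.08, 4.22], [0.17, 2.65], [-2.57, 2.57]. Speed limits (rad/s): [2.79, 2.79, 3.14, 3.14, 3.14, 3.14].

## Interface

Orientations are given as [roll, pitch, yaw] about the fixed x, y, z axes, in that order (R = Rz(yaw) Ry(pitch) Rx(roll)).
In Python, from bench import robot gives the robot as it stands.
- The arm moves only by the tool carry_out, never from a script. Its argument "increments" is a list of rows, each a list of 3 entries, a list of its own where there are three numbers: the closure in counts, from 0 (fully open) to 255 (shut), then the shift along the tool's x, y, z in mm, then the turn about the tool's z in degrees. In form: [[fingers, [dx, dy, dz], twist], ...]. A call has 1 to 8 rows; each row shifts and turns the commanded pose from where the row before left it, along the tool's axes as they then stand; what a row does not reach is not made up. A row lasts 1/10 s, in which the tool goes at most 50 mm and 8.59 degrees, less where a joint would pass 70% of its speed; a pose out of reach is approached as far as the arm can. A call with a gripper value outside its range is refused whole. The fingers move at their own pace and stop on an object; the grip force is fixed at half the most. Time passes only in rows, so rows that do not move let the fingers close. It gives the time, the measured TCP pose, the force, the opening and the grip force at its end, in the units of the state.
- robot.get_obs(): the state, without advancing time (a new reading comes with each control period).
- robot.snapshot(name): name is "side" or "top" or "wrist"; returns the picture (480x640x3 uint8, blue, green, red); there is no depth.
- robot.get_calibration(name): a dict with "vfov" (degrees; the focal length in pixels is half the picture's height over the tangent of half this angle, whatever the lens; pixels are square), "cx", "cy" (the principal point, pixels), "T" (4x4, takes a point from camera to world coordinates). Camera axes: x right, y down, z forward; pixel columns grow to the right and rows downward; lengths in m; the calibration is good to about 2 mm. A picture is of the moment at which its call begins: read the wrist's pose just before it. get_calibration takes no time and is no camera call; for the wrist camera it gives the pose at the moment of the call.
- robot.close_job(): hands the job in; it is judged then, once.
The state is a dict: "time": time; "joint_positions": joint angles; "qvel": joint speeds; "joint_torque": joint torques, N m; "tool_pos": TCP position; "ee_rot": TCP orientation; "wrist_force": force on the tool from outside, world axes, zero at the start; "wrist_torque": the same for the moment, N m; "width": finger opening in m; "finger_force": force on a finger pad.
Only numpy, scipy, OpenCV 4.12 (cv2) and the standard library are available. Lean on these libraries where they do the work, as an engineer would, in place of code of your own. Each camera call takes 0.05 s, during which the arm holds its last target. There are 200 camera calls.

## Task

Clear the hob so I can cook: stand the spice jar with the green label upright on the floor of the crowded round wooden tray with the other jars, and lay the garlic bulb fully on the chopping board with the lemon, each in a free spot. Set both down gently instead of dropping them, and let neither them nor the gripper touch or shift the jars and the lemon that are already there.

Things in the scene. Friction and masses are not known exactly. Their poses are not given: they have to be found in the camera images.
- spice_2: loose spice jar with a green label and a red screw cap (fixed to it), standing on the black glass hob, whose flat top is 6 mm above the worktop; 106 mm tall, glass body 42 mm across, cap 45 mm across from 85 to 106 mm up, 110 g nominal; origin at the centre of its underside, z up along its axis
- garlic: loose pale pink garlic bulb lying on the black glass hob, about 60 x 57 mm across (near round) and 58 mm tall, widest near mid-height, 39 g nominal; origin at the centre of its underside as it lies at the start, z up
- garlic_center (a point): the middle of the garlic bulb, 29 mm above its origin; about 29 mm above whatever the bulb lies on
- tray: round wooden serving tray on the worktop, fixed, its turn about z arbitrary; 244 mm across the rim, 21 mm high in all; flat floor 6 mm thick, 112 mm in radius, so its top is 6 mm above the origin; origin at the centre of the underside, z up. It already carries three jars
- honey: loose honey jar with a black cap, standing on the tray; 63 mm across, 94 mm tall; origin at the centre of its underside
- spice_1: loose spice jar with a brown and red label and a red cap, standing on the tray; 45 mm across, 106 mm tall; origin at the centre of its underside
- spice_3: another loose spice jar like spice_1, standing on the tray; 45 mm across, 106 mm tall; origin at the centre of its underside
- board: wooden chopping board on the worktop, fixed, 230 mm along its own x, 340 mm along its own y, 22 mm thick; origin at the centre of its underside, so its top is 22 mm above the origin, z up. The long side points roughly away from the robot
- lemon: loose yellow lemon lying on the board, 78 mm long along its own x, 55 mm across, 56 mm tall; origin at the centre of its underside as it lies at the start
- lemon_center (a point): the middle of the lemon, 28 mm above its origin

How it is judged:
By the outcome, as a careful person would: the job done as asked, in the order asked, and still so for the second after the job is handed in, with the robot touching nothing.
It also fails if it takes over 64 s, if anything falls off the work surface, if the arm or the gripper's body presses on something with over 40 N, if the wrist force passes 120 N, or if a joint passes its speed limit or range.

## Working session

There is one attempt and no reset: what is moved stays moved. The work goes in short steps, Python scripts to look and compute and a tool call to move; the robot and the scene stay as the last step left them, time stands still between calls to the robot, and variables do not carry over. Pictures are saved under pics/ and viewed, at most 10 in all, crops included, and the job is handed in when it is done.

Besides the shell and the picture viewer there is one more tool, called as name(argument=value, ...) on one line, values as JSON. carry_out: Moves the arm, as the interface text tells. Its arguments: {"type":"object","properties":{"increments":{"type":"array","items":{"type":"array"}}},"required":["increments"]}

```bash
mkdir -p pics; ls; python3 - <<'E'
from bench import robot
import cv2,numpy as np
for n in("top","side"):
    cv2.imwrite(f"pics/{n}0.png",robot.snapshot(n)); c=robot.get_calibration(n);print(n,c)
o=robot.get_obs();print(o["time"],o["tool_pos"],o["ee_rot"],o["width"])
E
```

```text
pics
top {'vfov': 49.47950906878488, 'cx': 313.8959352208368, 'cy': 237.92153270431166, 'T': array([[-0.0075861 , -0.99784395,  0.06519131,  0.46470354],
       [-0.99991025,  0.00684955, -0.01151446,  0.01073738],
       [ 0.0110431 , -0.06527281, -0.99780635,  1.41316688],
       [ 0.        ,  0.        ,  0.        ,  1.        ]])}
side {'vfov': 51.234110710308045, 'cx': 321.50648565707377, 'cy': 237.12989493825913, 'T': array([[-0.92527053, -0.2330271 ,  0.29928719,  0.09456952],
       [-0.37890328,  0.53139861, -0.75765944,  1.08689859],
       [ 0.01751438, -0.81444085, -0.5799822 ,  0.9114321 ],
       [ 0.        ,  0.        ,  0.        ,  1.        ]])}
0.1 [0.14484187 0.53010988 0.21843536] [-3.13964610e+00 -1.96541855e-04  2.87478853e+00] 0.09403526072596825
```

View pics/top0.png

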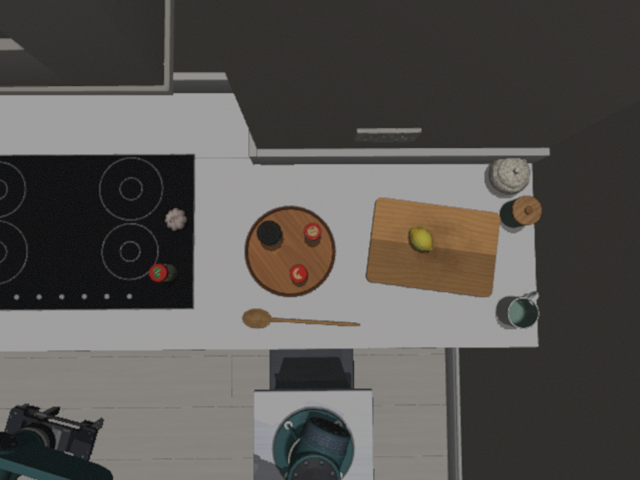

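View pics/side0.png

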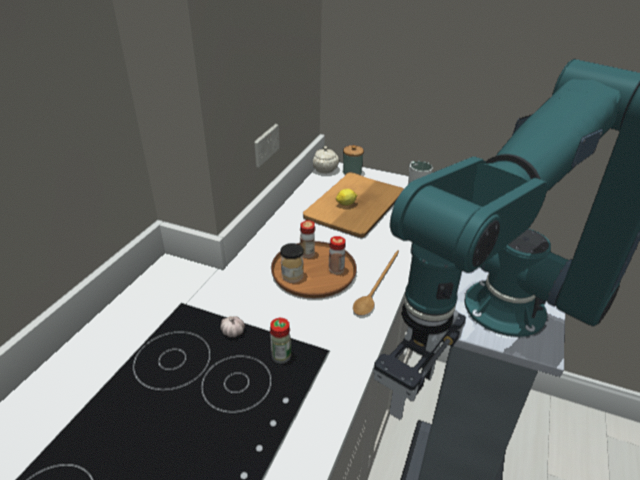

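The top view shows garlic (176,219), spice_2's cap (158,272), tray centre (290,251), honey (269,233), other jars (313,231) and (299,273), and lemon (421,240). The side view shows garlic (232,326), spice_2's cap (280,325), honey (292,252), jar caps (307,228) and (337,242), and lemon (346,197). I'll take enlarged crops next.

```bash
python3 - <<'E'
import cv2,numpy as np
t=cv2.imread("pics/top0.png");s=cv2.imread("pics/side0.png")
def crop(im,x0,x1,y0,y1,k):
    c=cv2.resize(im[y0:y1,x0:x1],None,fx=k,fy=k,interpolation=cv2.INTER_CUBIC)
    c=cv2.convertScaleAbs(c,alpha=1.5)
    for x in range((x0+9)//10*10,x1,10):
        cv2.line(c,((x-x0)*k,0),((x-x0)*k,6 if x%50 else 16),(0,255,255),1)
        if x%50==0: cv2.putText(c,str(x),((x-x0)*k+2,24),0,.4,(0,255,255),1)
    for y in range((y0+9)//10*10,y1,10):
        cv2.line(c,(0,(y-y0)*k),(6 if y%50 else 16,(y-y0)*k),(0,255,255),1)
        if y%50==0: cv2.putText(c,str(y),(18,(y-y0)*k+4),0,.4,(0,255,255),1)
    return c
cv2.imwrite("pics/tc.png",crop(t,145,345,200,300,4))
cv2.imwrite("pics/sc.png",crop(s,210,370,210,370,3) if 0 else crop(s,210,370,215,365,4))
E
```

```text
(no output)
```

View pics/tc.png

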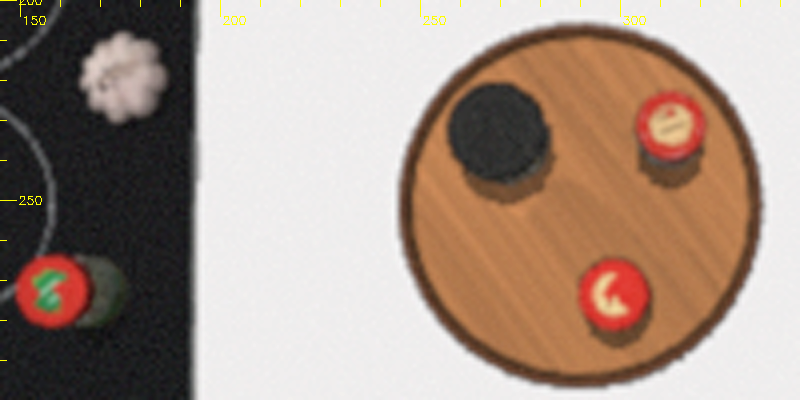

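View pics/sc.png

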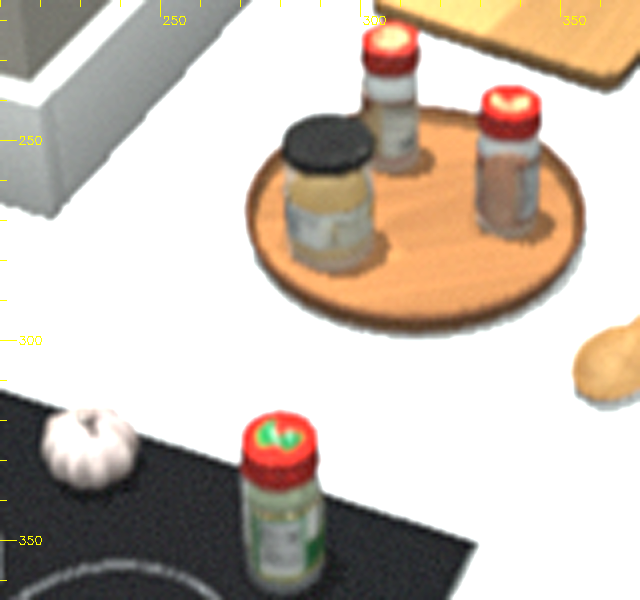

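Enlarged: spice_2's cap top is at top (158.25,272.75) and side (280,324). Garlic is at (175.75,219.25) / (232.5,327.25). On the tray, the jars are at top (269.5,233), (312.75,231.5), (298.25,273.5), with the rim centre at (290.25,251.25).

```bash
cat > h.py <<'E'
import numpy as np
from bench import robot
def ray(c,u,v):
    f=240/np.tan(np.radians(c["vfov"])/2)
    d=c["T"][:3,:3]@np.array([(u-c["cx"])/f,(v-c["cy"])/f,1.]); return c["T"][:3,3],d/np.linalg.norm(d)
def onz(c,p,z):
    o,d=ray(c,*p); return o+d*(z-o[2])/d[2]
def tri(ca,a,cb,b):
    R=[ray(ca,*a),ray(cb,*b)]
    A=sum(np.eye(3)-np.outer(d,d) for o,d in R); r=sum((np.eye(3)-np.outer(d,d))@o for o,d in R)
    p=np.linalg.solve(A,r); return p,[np.linalg.norm(np.cross(p-o,d)) for o,d in R]
E
python3 - <<'E'
from h import *
np.set_printoptions(precision=4,suppress=True)
t,s=robot.get_calibration("top"),robot.get_calibration("side")
D=dict(spice2=((158.25,272.75),(280,324),.112),garlic=((175.75,219.25),(232.5,327.25),.035),honey=((269.5,233),(292.25,249.75),.1),
 A=((312.75,231.5),(307.75,225),.112),B=((298.25,273.5),(337.75,240.5),.112),tray=((290.25,251.25),(314,268.75),.021),lemon=((421,240),(346,197),.05))
for k,(a,b,z) in D.items():
    p,e=tri(t,a,s,b); print(k,p,"res",e[0]*1e3,"top@z",onz(t,a,z)[:2],"side@z",onz(s,b,z)[:2])
for p in((376,199),(499,212),(491,297),(367,283)): print("board",onz(t,p,.022))
E
```

```text
spice2 [0.4661 0.3839 0.1101] res 0.5019041066581389 top@z [0.4657 0.3831] side@z [0.4657 0.3857]
garlic [0.6079 0.3635 0.0236] res 0.08948096240524434 top@z [0.6068 0.3606] side@z [0.6012 0.3728]
honey [0.5647 0.1082 0.0963] res 0.7549710319626409 top@z [0.5637 0.1076] side@z [0.5633 0.1128]
A [ 0.5668 -0.0013  0.1088] res 0.7013601320524364 top@z [ 0.5659 -0.0015] side@z [0.5656 0.0032]
B [0.4614 0.0355 0.1091] res 0.3315116089877545 top@z [0.4611 0.0354] side@z [0.4604 0.0394]
tray [0.5213 0.0587 0.0075] res 0.3740621975313462 top@z [0.5204 0.0581] side@z [0.5153 0.0742]
lemon [ 0.5488 -0.2854  0.0508] res 2.64677034427516 top@z [ 0.5464 -0.2865] side@z [ 0.5517 -0.2858]
board [ 0.6595 -0.1734  0.022 ]
board [ 0.6222 -0.505   0.022 ]
board [ 0.3945 -0.4765  0.022 ]
board [ 0.4342 -0.1459  0.022 ]
```

```bash
python3 - <<'E'
import numpy as np
C=np.array([.5205,.0583]);J=[((.5637,.1077),.0315),((.566,-.0013),.0225),((.4612,.0358),.0225)]
out=[]
for x in np.arange(-.09,.09,.004):
  for y in np.arange(-.09,.09,.004):
    p=C+[x,y]; wall=.112-.0225-np.hypot(x,y); g=min(np.hypot(*(p-c))-r-.0225 for c,r in J)
    if wall<.012 or g<.02: continue
    for a in np.arange(0,180,10):
      d=np.array([np.cos(np.radians(a)),np.sin(np.radians(a))]);n=np.array([-d[1],d[0]]);m=9
      for c,r in J:
        q=np.array([abs((c-p)@d),abs((c-p)@n)])  # fingers |along| 26..44, |across|<11
        e=np.maximum(np.maximum([.021,-.011]-q,q-[.044,.011]),0); m=min(m,np.hypot(*e)-r)
      out.append((round(min(m,g,wall+.012),4),round(m,4),round(g,4),round(wall,4),p.round(4),a))
out.sort(key=lambda t:-t[0])
for o in out[:12]:print(*o)
E
```

```text
0.0258 0.0258 0.0321 0.0146 [0.4785 0.1203] 120
0.0254 0.0254 0.0277 0.0159 [0.4665 0.1083] 140
0.0254 0.0254 0.0326 0.0186 [0.4745 0.1123] 130
0.0253 0.0281 0.0289 0.0133 [0.4825 0.1243] 110
0.0252 0.0252 0.0289 0.0133 [0.4825 0.1243] 50
0.0251 0.0269 0.0317 0.0131 [0.4665 0.1123] 140
0.025 0.0255 0.025 0.0153 [0.4865 0.1243] 50
0.025 0.0253 0.025 0.0153 [0.4865 0.1243] 70
0.025 0.025 0.025 0.0153 [0.4865 0.1243] 80
0.025 0.0261 0.025 0.0153 [0.4865 0.1243] 100
0.0249 0.0257 0.0275 0.0129 [0.4625 0.1083] 0
0.0249 0.0276 0.0275 0.0129 [0.4625 0.1083] 30
```

carry_out(increments=[[0,[-40,-6,0],0],[0,[-40,-6,0],0],[0,[-40,-6,0],0],[0,[-40,-6,0],0],[0,[-40,-6,0],0],[0,[-40,-6,0],0],[0,[-40,-6,0],0],[0,[0,0,0],0]])

```text
time: 0.9
tool_pos: [0.4078, 0.4135, 0.2181]
ee_rot: [-3.139, 0.001, 2.869]
wrist_force: [-0.6, 0.1, 0.5]
width: 0.094
finger_force: 0.0
```

carry_out(increments=[[0,[0,0,0],-8],[0,[0,0,0],-8],[0,[0,0,0],-8],[0,[0,0,0],-8],[0,[0,0,0],-8],[0,[0,0,0],-8],[0,[0,0,0],-2],[0,[0,0,0],0]])

```text
time: 1.7
tool_pos: [0.4031, 0.4165, 0.219]
ee_rot: [3.141, -0.001, -2.535]
wrist_force: [0.1, 0.1, -0.4]
width: 0.094
finger_force: 0.0
```

```bash
cat >> h.py <<'E'
from scipy.spatial.transform import Rotation as Ro
def go(p,yawdeg=None):
    o=robot.get_obs(); R=Ro.from_euler("xyz",o["ee_rot"]).as_matrix()
    print("t",round(o["time"],2),"at",np.round(o["tool_pos"],4),"rpy",np.round(np.degrees(o["ee_rot"]),1),"w",round(o["width"],4),"F",np.round(o["wrist_force"],1))
    print("tool mm",np.round(1e3*R.T@(np.array(p)-o["tool_pos"]),1),"" if yawdeg is None else "twist %.1f"%-((yawdeg-np.degrees(o["ee_rot"][2])+180)%360-180))
E
python3 - <<'E'
from h import *
import cv2
go((.4657,.384,.22),214.7)
c=robot.get_calibration("wrist");cv2.imwrite("pics/w1.png",robot.snapshot("wrist"));np.save("w1.npy",c["T"]);print(c)
E
```

```text
t 1.7 at [0.4031 0.4165 0.219 ] rpy [ 1.800e+02 -1.000e-01 -1.452e+02] w 0.094 F [ 0.1  0.1 -0.4]
tool mm [-32.9 -62.4  -1. ] twist 0.1
{'vfov': 64.12766373525092, 'cx': 315.7986314453764, 'cy': 236.98969184794325, 'T': array([[-5.69525981e-01,  8.00317673e-01,  1.87434733e-01,
         3.49599896e-01],
       [ 8.21973314e-01,  5.54475221e-01,  1.30065753e-01,
         3.79506080e-01],
       [ 1.66005891e-04,  2.28142174e-01, -9.73627814e-01,
         3.84054390e-01],
       [ 0.00000000e+00,  0.00000000e+00,  0.00000000e+00,
         1.00000000e+00]])}
```

View pics/w1.png

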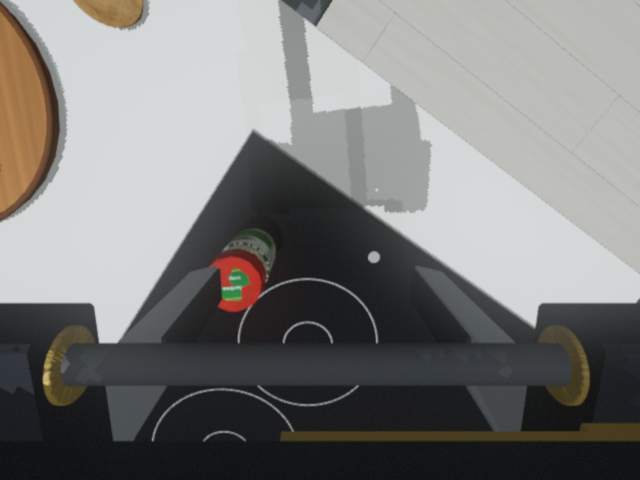

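The wrist view shows the green-label jar's cap top around (240,284), partly behind the left finger, and it stands upright.

```bash
python3 - <<'E'
from h import *
c=robot.get_calibration("wrist");t=robot.get_calibration("top")
print(onz(c,(240,284),.112),tri(c,(240,284),t,(158.25,272.75)))
E
```

```text
[0.46435862 0.38963828 0.112     ] (array([0.46684986, 0.3879523 , 0.10268834]), [np.float64(0.0024072043472704173), np.float64(0.002407204347270415)])
```

carry_out(increments=[[0,[-8,-20,0],0],[0,[-13,-20,0],0],[0,[-13,-20,0],0],[0,[0,0,0],0],[0,[0,0,0],0]])

```text
time: 2.25
tool_pos: [0.4658, 0.3863, 0.2191]
ee_rot: [3.141, -0.001, -2.537]
wrist_force: [-0.0, 0.7, -0.6]
width: 0.0941
finger_force: 0.0
```

```bash
python3 - <<'E'
from h import *
import cv2
go((.465,.386,.066),214.7)
c=robot.get_calibration("wrist");im=robot.snapshot("wrist");cv2.imwrite("pics/w2.png",im)
hsv=cv2.cvtColor(im,cv2.COLOR_BGR2HSV);m=((hsv[...,0]<8)|(hsv[...,0]>172))&(hsv[...,1]>150)&(hsv[...,2]>70)
v,u=np.nonzero(m);print(u.min(),u.max(),v.min(),v.max(),len(u))
f=240/np.tan(np.radians(c["vfov"])/2)
for q in((.465,.386,.112),(.4657,.383,.112)):
    p=c["T"][:3,:3].T@(np.array(q)-c["T"][:3,3]);print(c["cx"]+f*p[0]/p[2],c["cy"]+f*p[1]/p[2], "px/m",f/p[2])
E
```

```text
t 2.25 at [0.4658 0.3863 0.2191] rpy [ 1.800e+02 -1.000e-01 -1.453e+02] w 0.0941 F [-0.   0.7 -0.6]
tool mm [7.000e-01 1.000e-01 1.531e+02] twist -0.0
284 343 206 268 2177
315.8882177478488 237.6083041559398 px/m 1370.3797584621036
311.95647099198123 236.10251769202614 px/m 1371.651065283947
```

View pics/w2.png

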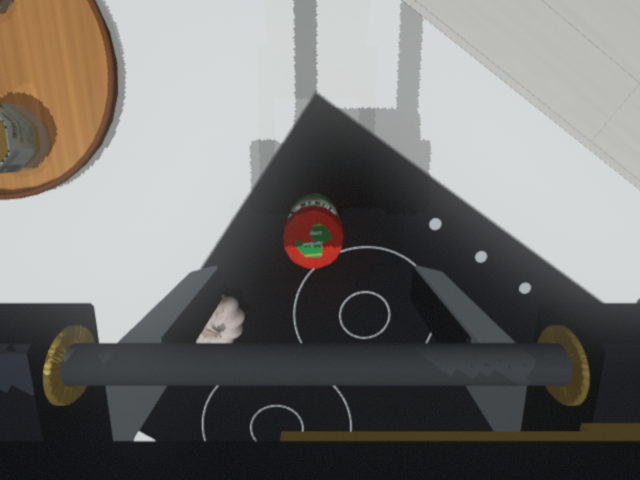

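The wrist view has the cap centre at (313.5,238), with the prediction at (316,237.6). The position is confirmed to about 2 mm, so I'll descend and grip the glass body.

carry_out(increments=[[0,[0,-1,30],0],[0,[0,0,35],0],[0,[0,0,35],0],[0,[0,0,30],0],[0,[0,0,20],0],[0,[0,0,8],0],[0,[0,0,0],0],[0,[0,0,0],0]])

```text
time: 3.1
tool_pos: [0.467, 0.3863, 0.063]
ee_rot: [3.141, 0.002, -2.535]
wrist_force: [0.0, -0.5, 0.3]
width: 0.0943
finger_force: 0.0
```

carry_out(increments=[[255,[0,0,0],0],[255,[0,0,0],0],[255,[0,0,0],0],[255,[0,0,0],0],[255,[0,0,0],0],[255,[0,0,0],0],[255,[0,0,0],0],[255,[0,0,0],0]])

```text
time: 3.9
tool_pos: [0.4668, 0.3854, 0.0615]
ee_rot: [-3.142, -0.0, -2.536]
wrist_force: [0.7, 0.6, -0.3]
width: 0.0442
finger_force: 30.0
```

carry_out(increments=[[255,[0,0,-10],0],[255,[0,0,-20],0],[255,[0,0,-30],0],[255,[0,0,-35],0],[255,[0,0,-35],0],[255,[0,0,-30],0],[255,[0,0,0],0],[255,[0,0,0],0]])

```text
time: 4.7
tool_pos: [0.4669, 0.3856, 0.2221]
ee_rot: [3.141, 0.002, -2.536]
wrist_force: [-0.1, -0.9, -0.6]
width: 0.044
finger_force: 30.0
```

```bash
python3 - <<'E'
from h import *
go((.477,.116,.22),214.7); print(robot.get_obs()["finger_force"])
E
```

```text
t 4.7 at [0.4669 0.3856 0.2221] rpy [ 1.800e+02  1.000e-01 -1.453e+02] w 0.044 F [-0.1 -0.9 -0.6]
tool mm [ 145.2 -227.4    1.8] twist 0.0
29.997707437723875
```

carry_out(increments=[[255,[10,-15,0],0],[255,[20,-32,0],0],[255,[23,-36,0],0],[255,[23,-36,0],0],[255,[23,-36,0],0],[255,[23,-36,0],0],[255,[15,-25,0],0],[255,[8,-11,0],0]])

```text
time: 5.5
tool_pos: [0.4754, 0.113, 0.2192]
ee_rot: [3.14, -0.004, -2.539]
wrist_force: [-0.6, 0.4, -1.8]
width: 0.0439
finger_force: 30.0
```

```bash
python3 - <<'E'
from h import *
import cv2
go((.477,.116,.0615),214.7)
cw=robot.get_calibration("wrist");w=robot.snapshot("wrist");t=robot.snapshot("top");s=robot.snapshot("side")
np.save("cw.npy",cw,allow_pickle=True)
def up(im,a): 
    x0,x1,y0,y1=a; return cv2.convertScaleAbs(cv2.resize(im[y0:y1,x0:x1],(400,300),interpolation=cv2.INTER_CUBIC),alpha=1.3)
cv2.imwrite("pics/c3.png",np.vstack([np.hstack([up(t,(220,360,195,300)),up(s,(240,400,190,310))]),np.hstack([up(w,(0,640,0,480)),np.zeros((300,400,3),np.uint8)])]))
E
```

```text
t 5.5 at [0.4754 0.113  0.2192] rpy [ 179.9   -0.2 -145.5] w 0.0439 F [-0.6  0.4 -1.8]
tool mm [ -3.7   1.4 157.7] twist -0.2
```

View pics/c3.png

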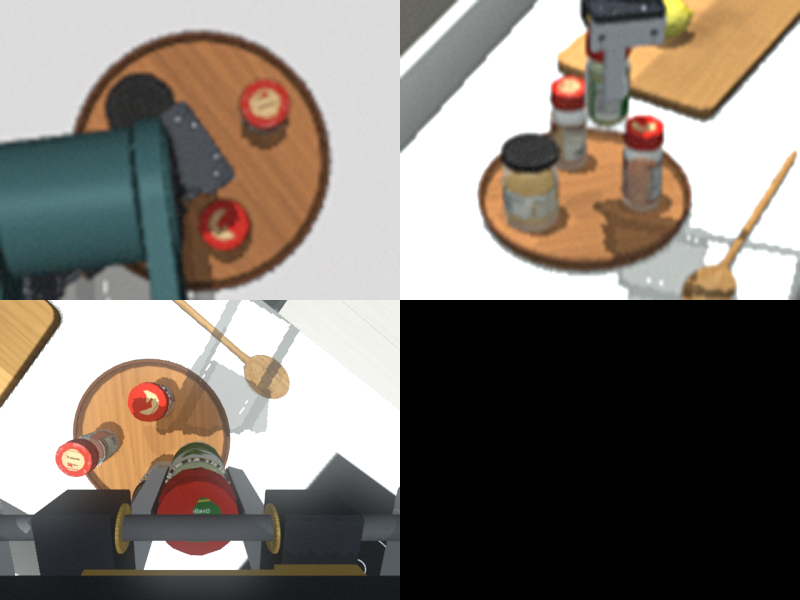

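The jar hangs upright in the jaws over the free part of the tray. In the full wrist picture, the other caps are at about (238,163) and (122,253).

```bash
python3 - <<'E'
from h import *
c=np.load("cw.npy",allow_pickle=True).item()
print(onz(c,(238,163),.112),onz(c,(122,253),.112), onz(c,(120+0,200),.021), onz(c,(366,200),.021), onz(c,(238,96),.021))
E
```

```text
[0.46100155 0.03737936 0.112     ] [0.56471861 0.00134973 0.112     ] [ 0.56690815 -0.0499485   0.021     ] [0.43441432 0.14315417 0.021     ] [ 0.42372479 -0.00683024  0.021     ]
```

carry_out(increments=[[255,[-4,2,0],0],[255,[0,0,25],0],[255,[0,0,30],0],[255,[0,0,30],0],[255,[0,0,30],0],[255,[0,0,20],0],[255,[0,0,10],0],[255,[0,0,0],0]])

```text
time: 6.45
tool_pos: [0.4778, 0.1213, 0.0748]
ee_rot: [3.14, -0.003, -2.534]
wrist_force: [0.4, -0.6, -1.0]
width: 0.044
finger_force: 30.0
```

```bash
python3 - <<'E'
from h import *
go((.477,.116,.0615),214.7)
E
```

```text
t 6.45 at [0.4778 0.1213 0.0748] rpy [ 179.9   -0.2 -145.2] w 0.044 F [ 0.4 -0.6 -1. ]
tool mm [ 3.7 -3.9 13.3] twist 0.1
```

carry_out(increments=[[255,[2,-2,3],0],[255,[0,0,3],0],[255,[0,0,2],0],[255,[0,0,2],0],[255,[0,0,1],0],[255,[0,0,0],0],[255,[0,0,0],0]])

```text
time: 7.15
tool_pos: [0.4785, 0.1174, 0.0656]
ee_rot: [-3.142, 0.0, -2.536]
wrist_force: [-0.4, -0.1, -0.3]
width: 0.0439
finger_force: 30.0
```

carry_out(increments=[[255,[0,0,1],0],[255,[0,0,1],0],[255,[0,0,0],0],[255,[0,0,0],0]])

```text
time: 7.55
tool_pos: [0.4784, 0.1174, 0.0634]
ee_rot: [3.141, -0.0, -2.536]
wrist_force: [-0.0, -0.5, -0.7]
width: 0.0438
finger_force: 30.0
```

carry_out(increments=[[255,[0,0,1],0],[255,[0,0,0],0],[255,[0,0,0],0]])

```text
time: 7.85
tool_pos: [0.4784, 0.1174, 0.0624]
ee_rot: [3.141, -0.0, -2.536]
wrist_force: [0.2, -0.0, -0.8]
width: 0.0442
finger_force: 30.0
```

carry_out(increments=[[255,[0,0,0.5],0],[255,[0,0,0.5],0],[255,[0,0,0],0],[255,[0,0,0],0]])

```text
time: 8.25
tool_pos: [0.4784, 0.1174, 0.0615]
ee_rot: [3.142, 0.0, -2.536]
wrist_force: [-0.2, 1.0, -1.4]
width: 0.0441
finger_force: 30.0
```

carry_out(increments=[[255,[0,0,0.5],0],[255,[0,0,0],0],[255,[0,0,0],0],[255,[0,0,0],0]])

```text
time: 8.65
tool_pos: [0.4785, 0.1174, 0.0611]
ee_rot: [-3.142, 0.0, -2.536]
wrist_force: [0.3, 0.5, -0.4]
width: 0.0443
finger_force: 30.0
```

carry_out(increments=[[255,[0,0,0.5],0],[255,[0,0,0],0],[255,[0,0,0],0]])

```text
time: 8.95
tool_pos: [0.4786, 0.1174, 0.061]
ee_rot: [-3.141, 0.001, -2.536]
wrist_force: [-1.4, 0.1, 3.7]
width: 0.0443
finger_force: 30.0
```

carry_out(increments=[[255,[0,0,0.5],0],[255,[0,0,0],0],[255,[0,0,0],0]])

```text
time: 9.25
tool_pos: [0.4787, 0.1175, 0.061]
ee_rot: [-3.141, 0.001, -2.536]
wrist_force: [-1.6, -0.1, 6.8]
width: 0.0439
finger_force: 30.0
```

Contact with the tray floor; I'll ease off slightly and open partway.

carry_out(increments=[[255,[0,0,-0.5],0],[110,[0,0,0],0],[95,[0,0,0],0],[90,[0,0,0],0],[90,[0,0,0],0],[90,[0,0,0],0]])

```text
time: 9.85
tool_pos: [0.4783, 0.1174, 0.0602]
ee_rot: [3.141, -0.0, -2.536]
wrist_force: [0.1, -0.2, -0.5]
width: 0.0606
finger_force: 0.0
```

carry_out(increments=[[90,[0,0,-10],0],[90,[0,0,-20],0],[90,[0,0,-30],0],[90,[0,0,-35],0],[90,[0,0,-35],0],[90,[0,0,-30],0],[0,[0,0,0],0],[0,[0,0,0],0]])

```text
time: 10.65
tool_pos: [0.4787, 0.1175, 0.2213]
ee_rot: [-3.141, 0.002, -2.536]
wrist_force: [-0.6, 0.3, -0.7]
width: 0.0736
finger_force: 0.0
```

```bash
python3 - <<'E'
from h import *
go((.607,.361,.22))
E
```

```text
t 10.65 at [0.4787 0.1175 0.2213] rpy [-1.800e+02  1.000e-01 -1.453e+02] w 0.0736 F [-0.6  0.3 -0.7]
tool mm [-244.1  127.1    1.6]
```

carry_out(increments=[[0,[-15,8,0],0],[0,[-35,18,0],0],[0,[-42,22,0],0],[0,[-42,22,0],0],[0,[-42,22,0],0],[0,[-38,20,0],0],[0,[-20,10,0],0],[0,[-10,5,0],0]])

```text
time: 11.45
tool_pos: [0.6062, 0.3641, 0.2157]
ee_rot: [3.14, -0.005, -2.533]
wrist_force: [0.1, -0.1, -0.0]
width: 0.0942
finger_force: 0.0
```

carry_out(increments=[[0,[0,0,0],0],[0,[0,0,0],0]])

```text
time: 11.65
tool_pos: [0.606, 0.3612, 0.218]
ee_rot: [3.141, -0.004, -2.535]
wrist_force: [-0.1, 0.6, 0.1]
width: 0.0938
finger_force: 0.0
```

```bash
python3 - <<'E'
from h import *
import cv2
go((.607,.361,.22))
c=robot.get_calibration("wrist");im=robot.snapshot("wrist");t=robot.snapshot("top")
f=240/np.tan(np.radians(c["vfov"])/2)
p=c["T"][:3,:3].T@(np.array([.607,.361,.035])-c["T"][:3,3]);print(c["cx"]+f*p[0]/p[2],c["cy"]+f*p[1]/p[2],f/p[2])
up=cv2.convertScaleAbs(cv2.resize(t[195:300,220:360],(400,300),interpolation=cv2.INTER_CUBIC),alpha=1.4)
cv2.imwrite("pics/w4.png",np.vstack([np.hstack([cv2.resize(im[100:340,150:470],(400,300)),up])]))
E
```

```text
t 11.65 at [0.606  0.3612 0.218 ] rpy [ 180.    -0.2 -145.2] w 0.0938 F [-0.1  0.6  0.1]
tool mm [-0.7 -0.7 -2. ] 
314.88669761952866 220.89083233611234 1082.3588697153787
```

View pics/w4.png

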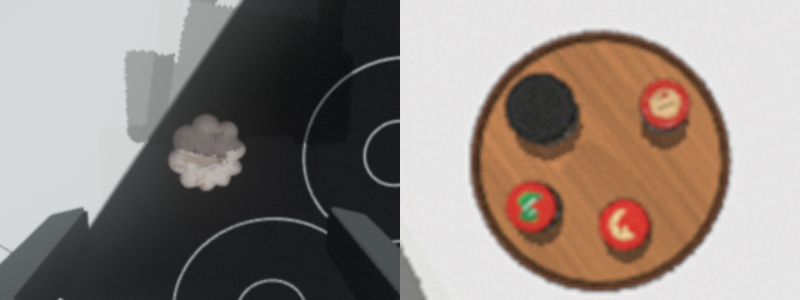

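Spice_2 now stands upright on the tray and the other jars are unmoved. The garlic's centre is at wrist pixel (315.6,221.6) against a prediction of (314.9,220.9), so its position and height agree. I'll twist here so the last joint stays in range at the board.

carry_out(increments=[[0,[0,0,0],8],[0,[0,0,0],8],[0,[0,0,0],8],[0,[0,0,0],8],[0,[0,0,0],8],[0,[0,0,0],8],[0,[0,0,0],8],[0,[0,0,0],8]])

```text
time: 12.55
tool_pos: [0.6065, 0.3598, 0.2211]
ee_rot: [3.141, 0.0, 2.623]
wrist_force: [0.8, 0.3, -0.5]
width: 0.0942
finger_force: 0.0
```

carry_out(increments=[[0,[0,0,0],8],[0,[0,0,0],8],[0,[0,0,0],8],[0,[0,0,0],8],[0,[0,0,0],4],[0,[0,0,0],0],[0,[0,0,0],0]])

```text
time: 13.25
tool_pos: [0.6066, 0.3602, 0.2209]
ee_rot: [3.141, -0.0, 2.003]
wrist_force: [0.4, 0.2, 0.0]
width: 0.0939
finger_force: 0.0
```

```bash
python3 - <<'E'
from h import *
go((.607,.361,.03),115); print(robot.get_obs()["joint_positions"])
E
```

```text
t 13.25 at [0.6066 0.3602 0.2209] rpy [180.   -0.  114.8] w 0.0939 F [0.4 0.2 0. ]
tool mm [  0.6   0.7 190.9] twist -0.2
[4.55466480e-01 4.44800207e-01 9.27922023e-01 6.19581035e-05
 1.76847953e+00 2.33632166e-02]
```

carry_out(increments=[[0,[0,0,25],0],[0,[0,0,35],0],[0,[0,0,40],0],[0,[0,0,40],0],[0,[0,0,30],0],[0,[0,0,15],0],[0,[0,0,0],0],[0,[0,0,0],0]])

```text
time: 14.05
tool_pos: [0.6076, 0.3611, 0.0371]
ee_rot: [3.139, -0.0, 2.002]
wrist_force: [-0.3, 0.2, 0.1]
width: 0.0939
finger_force: 0.0
```

```bash
python3 - <<'E'
from h import *
go((.607,.361,.03),115)
E
```

```text
t 14.05 at [0.6076 0.3611 0.0371] rpy [179.9  -0.  114.7] w 0.0939 F [-0.3  0.2  0.1]
tool mm [ 0.1 -0.6  7.1] twist -0.3
```

carry_out(increments=[[0,[0,0,5],0],[0,[0,0,0],0],[80,[0,0,0],0],[255,[0,0,0],0],[255,[0,0,0],0],[255,[0,0,0],0],[255,[0,0,0],0],[255,[0,0,0],0]])

```text
time: 14.85
tool_pos: [0.6068, 0.3608, 0.0306]
ee_rot: [3.141, -0.0, 2.002]
wrist_force: [-0.4, 0.3, -0.3]
width: 0.0555
finger_force: 30.0
```

carry_out(increments=[[255,[0,0,0],0],[255,[0,0,0],0]])

```text
time: 15.05
tool_pos: [0.6068, 0.3608, 0.0306]
ee_rot: [3.141, -0.0, 2.002]
wrist_force: [-1.1, 0.5, 0.7]
width: 0.0555
finger_force: 30.0
```

carry_out(increments=[[255,[0,0,-10],0],[255,[0,0,-25],0],[255,[0,0,-40],0],[255,[0,0,-40],0],[255,[0,0,-40],0],[255,[0,0,-30],0],[255,[0,0,0],0],[255,[0,0,0],0]])

```text
time: 15.85
tool_pos: [0.6068, 0.3608, 0.2166]
ee_rot: [3.14, -0.0, 2.002]
wrist_force: [-0.7, 0.1, -0.4]
width: 0.0552
finger_force: 30.0
```

```bash
python3 - <<'E'
from h import *
go((.5,-.41,.22),115)
E
```

```text
t 15.85 at [0.6068 0.3608 0.2166] rpy [179.9  -0.  114.7] w 0.0552 F [-0.7  0.1 -0.4]
tool mm [-655.6 -419.3   -4.3] twist -0.3
```

carry_out(increments=[[255,[-13,-8,0],0],[255,[-25,-16,0],0],[255,[-32,-20,0],0],[255,[-32,-20,0],0],[255,[-32,-20,0],0],[255,[-32,-20,0],0],[255,[-32,-20,0],0],[255,[-32,-20,0],0]])

```text
time: 16.65
tool_pos: [0.5702, 0.0901, 0.2121]
ee_rot: [-3.136, -0.002, 2.002]
wrist_force: [0.1, -0.8, -1.7]
width: 0.0554
finger_force: 30.0
```

carry_out(increments=[[255,[-32,-20,0],0],[255,[-32,-20,0],0],[255,[-32,-20,0],0],[255,[-32,-20,0],0],[255,[-32,-20,0],0],[255,[-32,-20,0],0],[255,[-32,-20,0],0],[255,[-32,-20,0],0]])

```text
time: 17.45
tool_pos: [0.5321, -0.2087, 0.2122]
ee_rot: [-3.138, -0.004, 2.002]
wrist_force: [1.0, -0.5, -0.7]
width: 0.0554
finger_force: 30.0
```

carry_out(increments=[[255,[-32,-20,0],0],[255,[-30,-20,0],0],[255,[-22,-14,0],0],[255,[-10,-7,0],0],[255,[0,0,0],0],[255,[0,0,0],0]])

```text
time: 18.05
tool_pos: [0.5175, -0.3175, 0.2142]
ee_rot: [-3.141, -0.003, 2.003]
wrist_force: [0.3, 0.7, 0.2]
width: 0.0552
finger_force: 30.0
```

```bash
python3 - <<'E'
from h import *
import cv2
go((.5,-.41,.0466),115); print(robot.get_obs()["finger_force"],robot.get_obs()["joint_positions"])
w=robot.snapshot("wrist");c=robot.get_calibration("wrist");s=robot.snapshot("side");t=robot.snapshot("top")
np.save("cw.npy",c,allow_pickle=True)
r=lambda im:cv2.resize(im,(400,300),interpolation=cv2.INTER_CUBIC)
cv2.imwrite("pics/c5.png",np.vstack([np.hstack([r(w),r(s[140:275,260:440])]),np.hstack([r(t[180:315,345:525]),r(t[195:300,220:360])])]))
E
```

```text
t 18.05 at [ 0.5175 -0.3175  0.2142] rpy [-180.    -0.2  114.7] w 0.0552 F [0.3 0.7 0.2]
tool mm [-77.2 -54.5 167.4] twist -0.3
29.99999883027158 [-6.44224228e-01  2.17884115e-01  1.23293360e+00  9.73601800e-04
  1.69341108e+00 -1.07599718e+00]
```

View pics/c5.png

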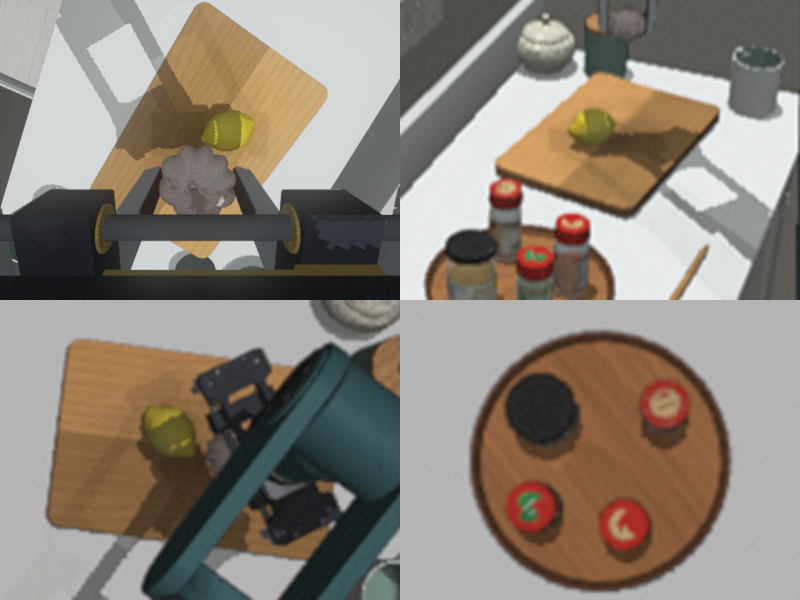

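The garlic is held over the board. The lemon is at wrist pixel (366,210), and the tray's jars all stand.

```bash
python3 - <<'E'
from h import *
c=np.load("cw.npy",allow_pickle=True).item()
t=robot.get_calibration("top")
print(onz(c,(366,210),.05),tri(c,(366,210),t,(421,240)))
for p in((203,2),(326,95),(205,258)):print(onz(c,(p[0]*1.6,p[1]*1.6),.022))
go((.5,-.405,.22),115)
E
```

```text
[ 0.55260476 -0.28681318  0.05      ] (array([ 0.54659331, -0.28310449,  0.07311998]), [np.float64(0.002292239614971191), np.float64(0.002292239614971219)])
[ 0.44826095 -0.14672501  0.022     ]
[ 0.66290472 -0.18205924  0.022     ]
[ 0.61888034 -0.50351098  0.022     ]
t 18.2 at [ 0.518  -0.3172  0.2154] rpy [180.   -0.  114.8] w 0.0549 F [-0.  -0.2 -0.6]
tool mm [-72.1 -53.2  -4.6] twist -0.2
```

Lemon is at (0.55,-0.285) and the board corners are consistent. The target (0.50,-0.405) is clear by about 50 mm on every side.

carry_out(increments=[[255,[-14,-10,0],0],[255,[-20,-15,0],0],[255,[-20,-15,0],0],[255,[-12,-9,0],0],[255,[-6,-4,0],0],[255,[0,0,0],0],[255,[0,0,0],0]])

```text
time: 18.9
tool_pos: [0.4998, -0.4058, 0.2154]
ee_rot: [3.141, -0.001, 2.003]
wrist_force: [-0.6, 0.9, -0.5]
width: 0.0554
finger_force: 30.0
```

carry_out(increments=[[255,[0,0,20],0],[255,[0,0,30],0],[255,[0,0,35],0],[255,[0,0,30],0],[255,[0,0,20],0],[255,[0,0,10],0],[255,[0,0,0],0],[255,[0,0,0],0]])

```text
time: 19.7
tool_pos: [0.5004, -0.4064, 0.0718]
ee_rot: [3.141, 0.002, 2.003]
wrist_force: [-0.5, 0.0, -0.4]
width: 0.0551
finger_force: 30.0
```

```bash
python3 - <<'E'
from h import *
go((.5,-.405,.0466),115)
E
```

```text
t 19.7 at [ 0.5004 -0.4064  0.0718] rpy [1.799e+02 1.000e-01 1.148e+02] w 0.0551 F [-0.5  0.  -0.4]
tool mm [ 1.4  0.2 25.2] twist -0.2
```

carry_out(increments=[[255,[0,0,6],0],[255,[0,0,6],0],[255,[0,0,4],0],[255,[0,0,3],0],[255,[0,0,2],0],[255,[0,0,1],0],[255,[0,0,0],0],[255,[0,0,0],0]])

```text
time: 20.5
tool_pos: [0.4997, -0.4064, 0.0486]
ee_rot: [3.141, 0.0, 2.002]
wrist_force: [-0.8, -0.4, -1.0]
width: 0.0557
finger_force: 30.0
```

carry_out(increments=[[255,[0,0,1],0],[255,[0,0,0],0],[255,[0,0,0],0]])

```text
time: 20.8
tool_pos: [0.4996, -0.4063, 0.0475]
ee_rot: [3.142, 0.0, 2.002]
wrist_force: [0.5, 0.6, -0.5]
width: 0.0553
finger_force: 30.0
```

carry_out(increments=[[255,[0,0,0.5],0],[255,[0,0,0],0],[255,[0,0,0],0]])

```text
time: 21.1
tool_pos: [0.4995, -0.4062, 0.0469]
ee_rot: [3.142, -0.0, 2.002]
wrist_force: [-0.8, -0.7, -0.4]
width: 0.0553
finger_force: 30.0
```

carry_out(increments=[[255,[0,0,0.5],0],[255,[0,0,0],0],[255,[0,0,0],0]])

```text
time: 21.4
tool_pos: [0.4996, -0.4063, 0.0464]
ee_rot: [3.142, -0.0, 2.002]
wrist_force: [-0.1, -0.4, -0.7]
width: 0.0553
finger_force: 30.0
```

carry_out(increments=[[255,[0,0,0.5],0],[255,[0,0,0],0],[255,[0,0,0],0]])

```text
time: 21.7
tool_pos: [0.4996, -0.4063, 0.0464]
ee_rot: [3.141, 0.0, 2.002]
wrist_force: [-0.8, 0.4, 2.5]
width: 0.0553
finger_force: 30.0
```

Contact. I'll release gently, rise and check.

carry_out(increments=[[255,[0,0,-0.3],0],[95,[0,0,0],0],[80,[0,0,0],0],[60,[0,0,0],0],[40,[0,0,0],0],[40,[0,0,0],0],[40,[0,0,0],0],[40,[0,0,0],0]])

```text
time: 22.5
tool_pos: [0.4996, -0.4063, 0.0462]
ee_rot: [3.142, -0.0, 2.002]
wrist_force: [-0.5, 0.4, -0.5]
width: 0.0793
finger_force: 0.0
```

carry_out(increments=[[40,[0,0,-8],0],[40,[0,0,-20],0],[40,[0,0,-30],0],[40,[0,0,-40],0],[40,[0,0,-40],0],[40,[0,0,-30],0],[40,[0,0,0],0],[40,[0,0,0],0]])

```text
time: 23.3
tool_pos: [0.4998, -0.4065, 0.2154]
ee_rot: [3.141, 0.002, 2.002]
wrist_force: [0.2, 0.0, -0.6]
width: 0.079
finger_force: 0.0
```

```bash
python3 - <<'E'
from h import *
import cv2
go((.5,-.405,.0466),115)
w=robot.snapshot("wrist");s=robot.snapshot("side");t=robot.snapshot("top")
r=lambda im:cv2.resize(im,(400,300),interpolation=cv2.INTER_CUBIC)
cv2.imwrite("pics/c6.png",np.vstack([np.hstack([r(w),r(s[140:275,260:440])]),np.hstack([r(t[180:315,345:525]),r(t[195:300,220:360])])]))
E
```

```text
t 23.3 at [ 0.4998 -0.4065  0.2154] rpy [1.799e+02 1.000e-01 1.147e+02] w 0.079 F [ 0.2  0.  -0.6]
tool mm [  1.7   0.7 168.8] twist -0.3
```

View pics/c6.png

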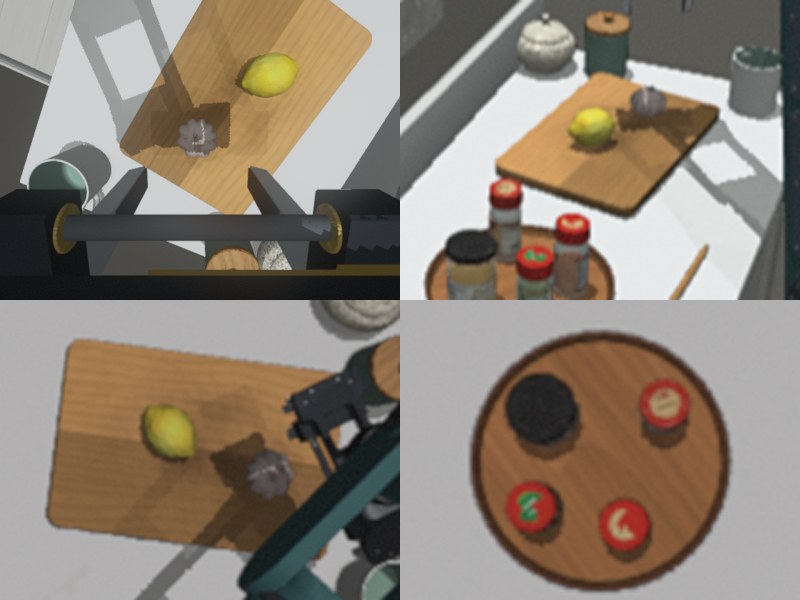

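The garlic lies on the board, well inside its edges and away from the lemon, which hasn't moved. All four jars stand on the tray, so I'm handing in.

```bash
python3 -c "
from bench import robot
print(robot.close_job())"
```

```text
the job is handed in; nothing more can be done
None
```

The green-label spice jar stands upright on the tray and the garlic bulb lies on the chopping board, both set down gently; the last camera views show the other jars and the lemon unmoved. I handed the job in at about 23 s of the 64 s allowed.

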